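Push a squeezed lime half down the scrap chute past its spring flap

ROBOT

A 6-joint arm with a two-finger parallel gripper is mounted at the origin on the work surface. World frame = base frame: x ahead of the robot, y to its left, z up, the work surface at z = 0. Lengths are in m, angles in rad, forces in N, time in s.
With the tool pointing down it reaches from about 0.35 to 0.775 m from the base axis. Payload 5.5 kg.
Tool frame: the origin (TCP) lies on the centre line of the jaws, within the pads' length; the fingertips stand 11 mm ahead of it and the grasp point (between the pads) lies 8 mm behind it (env.tip_extent is the distance from the TCP to the fingertips, in m); z points along the fingers, y is the line along which they close (so a half turn about z gives the same grasp; the last joint's range is limited). The gripper opens to 85 mm and grips with 20 to 120 N. Pads are 22 mm wide; open, the fingers measure 114 mm over their backs; the gripper's body (76 mm by 85 mm) begins 54 mm behind the grasp point. The pads swing forward as they close: fully open they stand 13 mm farther back than shut.
Start: joints at [-1.372, 0.313, 0.046, 1.304, 0, 1.431], TCP at [0.191, -0.542, 0.242] pointing down, gripper open.
Joint ranges: [-2.76, 2.76], [-0.86, 1.69], [-1.03, 1.26], [-2.2, 2.34], [-1.47, 1.5], [-3.14, 3.14]. Speed limits (rad/s): [2.57, 2.57, 3.14, 3.14, 3.14, 3.14].

INTERFACE

Orientations are given as a unit quaternion [w, x, y, z].
In Python, from workcell import env gives the robot as it stands.
- The arm moves only by the shell command python3 -m jog 'ROWS' [FORCE]. ROWS is JSON, a list of rows, each a list of 5 numbers: the gripper's target within -1 to 1 (shut at 1, half-way at 0, fully open at -1), then the shift along the tool's x, y, z in m, then the turn about the tool's z in degrees. In form: [[fingers, tx, ty, tz, turn], ...]. A call has 1 to 5 rows; each row shifts and turns the commanded pose from where the row before left it, along the tool's axes as they then stand; what a row does not reach is not made up. A row lasts 1/12 s, in which the tool goes at most 41.7 mm and 7.16 degrees, less where a joint would pass 70% of its speed; a pose out of reach is approached as far as the arm can. A call is refused whole if a number of a shift passes 0.0417 or a number of a turn 7.16, either way. A call with a gripper value outside its range is refused whole. The fingers move at their own pace and stop on an object; FORCE is the grip in N (left out, the last holds). Time passes only in rows, so rows that do not move let the fingers close. It gives the time, the measured TCP pose, the force, the opening and the grip force at its end, in the units of the state.
- env.get_state(): the state, without advancing time (a new reading comes with each control period).
- env.read_camera(name): name is "scene" or "top" or "wrist"; returns a dict with "img" (384x512x3 uint8, red, green, blue), "fov_y" (degrees; the focal length in pixels is half the picture's height over the tangent of half this angle, whatever the lens; pixels are square), "cx", "cy" (the principal point, pixels), "D" ([k1, k2, p1, p2, k3] as OpenCV has them; the pictures are not rectified), "T" (4x4, takes a point from camera to world coordinates). Camera axes: x right, y up, looking along -z (the intrinsics and any distortion apply to the point x, -y, -z); pixel columns grow to the right and rows downward; lengths in m; the calibration is good to about 2 mm. A picture is of the moment at which its call begins. There is no depth.
- env.hand_in(): hands the job in; it is judged then, once.
The state is a dict: "clock": time; "joint_pos": joint angles; "qvel": joint speeds; "tau": joint torques, N m; "tcp_pos": TCP position; "orientation": TCP orientation; "wrist_force": force on the tool from outside, world axes, zero at the start; "ft_torque": the same for the moment, N m; "finger_gap": finger opening in m; "grip_force": force on a finger pad.
Only numpy, scipy, OpenCV 4.12 (cv2) and the standard library are available. Lean on these libraries where they do the work, as an engineer would, in place of code of your own. Each camera call takes 0.05 s, during which the arm holds its last target. There are 200 camera calls.

TASK

Clear the squeezed lime half off the chopping board into the scrap caddy: slide it across the board to the chute, push the spring flap well open with one finger and, while that finger keeps the flap open, push the lime over the edge and in with the other. Only touch and push the lime: do not pinch, lift or flip it, and do not shove it onto the shut flap. When you are done the lime lies in the caddy, the flap has swung shut again, and the knife, shaker and everything else on the counter stand where they were.

Things in the scene. Friction and masses are not known exactly. Their poses are not given: they have to be found in the camera images.
- station: Bamboo prep station fixed on the counter: chopping board 420 mm long (its y) by 240 mm wide (its x), top level at z = 170 mm, 22 mm thick, on a box frame. Origin: centre of its underside, on the counter; z up. A steel-framed chute mouth in the board, x -55 to +55 mm, y +60 mm (lip) to +170 mm (hinge), is shut by a flat steel flap flush with the board.
- chute_lip (a point): Middle of the chute's lip, the near edge of the mouth over which things are pushed in, on the board's top surface (station x 0, y +60, z 170 mm); its axes are the station's.
- chute_hinge (a point): middle of the flap's hinge line, on the board's top surface (station x 0, y +170 mm, z 170 mm); the hinge runs along the station's x axis
- flap (a joint): Flap angle in rad: 0 shut, growing as its free edge at the lip is pushed DOWN into the chute; stop at 1.25. Plate 106 mm wide, 107 mm from hinge to free edge, hinged along station x. A spring shuts it within about half a second of being let go; holding it at 0.5 to 0.9 rad takes 1 to 4 N some 80 to 40 mm from the hinge. The lime's weight does not open it.
- lime: Squeezed half of a green lime, lying cut face down on the board: a dome 48 mm across at its foot and 26 mm high, about 28 g, rigid. Origin: centre of its cut face (its underside); z up through the dome. It slides, it does not roll.
- shaker: Glass salt shaker with steel cap, 37 mm across, 69 mm high, standing loose on the board; origin at the centre of its underside. Leave alone.
- knife: Paring knife, black handle, lying loose on the board near the end away from the chute, across the board: 200 mm long along its x axis (-98 to +102 mm), 20 mm wide, 14 mm high; origin on its underside. Leave alone.
- canister: White plastic sugar canister with red flip top, 110 mm across, 147 mm high, loose on the counter; origin at the centre of its underside. Leave alone.
- bowl: Brown glazed ceramic bowl, 150 mm across, 65 mm high, loose on the counter; origin at the centre of its underside. Leave alone.
- tub: Clear plastic storage tub with its blue lid on, 118 mm (x) by 178 mm (y) by 87 mm high, loose on the counter; origin at the centre of its underside. Leave alone.
- spoons: Aluminium measuring spoons fanned out from a ring, flat on the counter, reaching about 140 mm along +x from the ring, 11 mm high; origin at the ring's centre. Leave alone.
- caddy (a point): Middle of the inner floor of the open clear plastic caddy under the chute (station x 0, y +75, z 19 mm): inside 182 mm (station x) by 212 mm (y), rim 140 mm above the counter. It reaches 91 mm back under the board behind the lip, so what slides down the open flap falls clear of it.

How it is judged:
On the way:
1. the flap is held well open (over 0.4 rad) while the lime still lies on the board, short of the lip (value of joint flap above 0.4 rad and y of lime in the frame of chute_lip below 0 m and z of lime in the frame of chute_lip above -0.008 m), for 0.2 s.
At the end, for the whole second after the job is handed in: The lime half lies at rest inside the caddy (below 90 mm over the counter, within the caddy's walls), the flap is shut to within 0.08 rad, and the shaker, knife, canister, bowl, tub and spoons are within 20 mm of where they started (height (world z) of lime between 0.012 and 0.09 m and x of lime in the frame of station between -0.092 and 0.092 m and y of lime in the frame of station between -0.032 and 0.182 m and linear speed of lime below 0.03 m/s and value of joint flap below 0.08 rad and distance of each of shaker, knife, canister, bowl, tub, spoons from where it was at the start of the episode below 0.02 m); the robot touches nothing.
It fails at once if the lime is lifted off the board or flipped over (its cut face's centre more than 15 mm above the board) (z of lime in the frame of chute_lip above 0.015 m).
It fails at once if the lime is pinched or crushed (more than 12 N from the fingers) (contact force between lime and the fingers above 12 N).
It fails at once if the lime is pushed onto the flap while it is shut or barely open (under 0.3 rad) (y of lime in the frame of chute_lip above 0.006 m and z of lime in the frame of chute_lip above -0.012 m and value of joint flap below 0.3 rad).
It fails at once if a bystander is pushed away or knocked over (distance of any of shaker, knife, canister, bowl, tub, spoons from where it was at the start of the episode above 0.03 m or angle between any of shaker, canister's own z axis and vertical above 0.5 rad).
It also fails if it takes over 48 s, if anything falls off the work surface, if the arm or the gripper's body presses on something with over 40 N, if the wrist force passes 120 N, or if a joint passes its speed limit or range.

## Working session

There is one attempt and no reset: what is moved stays moved. The work goes in short steps, Python scripts to look and compute and a shell command to move; the robot and the scene stay as the last step left them, time stands still between calls to the robot, and variables do not carry over. Pictures are saved under pics/ and viewed, at most 14 in all, crops included, and the job is handed in when it is done.

```bash
mkdir -p pics; ls; cat > h.py <<'E'
import numpy as np, cv2
from workcell import env
def cam(n):
    c=env.read_camera(n); h,w=c['img'].shape[:2]
    f=h/2/np.tan(np.radians(c['fov_y'])/2)
    c['K']=np.array([[f,0,c['cx']],[0,f,c['cy']],[0,0,1.]]); return c
def ray(c,u,v,z):
    p=cv2.undistortPoints(np.array([[[u,v]]],float),c['K'],np.array(c['D'],float))[0,0]
    T=np.array(c['T']); d=T[:3,:3]@np.array([p[0],-p[1],-1]); o=T[:3,3]
    return o+d*(z-o[2])/d[2]
def save(c,n): cv2.imwrite('pics/'+n,c['img'][:,:,::-1])
E
python3 - <<'E'
from h import *
for n in ['scene','top','wrist']:
    c=cam(n); save(c,n+'0.png'); print(n,np.round(c['T'],3).tolist(),c['fov_y'])
print(env.get_state())
E
```

```text
pics
scene [[0.396, -0.527, 0.752, 1.561], [0.918, 0.226, -0.325, -0.454], [0.002, 0.819, 0.574, 0.884], [0.0, 0.0, 0.0, 1.0]] 48.222080437680546
top [[-0.008, 0.988, -0.154, 0.363], [-1.0, -0.006, 0.008, -0.015], [0.007, 0.155, 0.988, 1.656], [0.0, 0.0, 0.0, 1.0]] 43.112304680915635
wrist [[0.333, 0.908, 0.254, 0.255], [-0.943, 0.321, 0.088, -0.52], [-0.001, -0.269, 0.963, 0.374], [0.0, 0.0, 0.0, 1.0]] 61.54016909760832
{'clock': 0.15, 'joint_pos': array([-1.37158682e+00,  3.13817657e-01,  4.52694496e-02,  1.30359788e+00,
       -3.15822401e-05,  1.43116715e+00]), 'qvel': array([ 0.00083255, -0.00123572,  0.00294114,  0.0004654 ,  0.00011532,
       -0.00069702]), 'tau': array([ 7.09611377e-04, -4.81065166e+01,  2.98815340e+01,  1.39488865e-02,
       -1.31565785e-04, -5.47561058e-06]), 'tcp_pos': array([ 0.19102115, -0.54196808,  0.2416316 ]), 'orientation': array([-6.74108772e-04,  9.85682611e-01,  1.68610006e-01, -3.58858798e-05]), 'wrist_force': array([-0.74774302,  0.71157047, -0.74494063]), 'ft_torque': array([-0.07850549, -0.03037529,  0.00773081]), 'grip_force': 0.0, 'finger_gap': 0.08538246875888522}
```

View pics/top0.png

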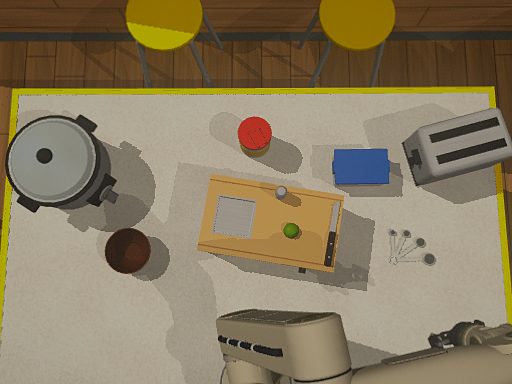

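View pics/scene0.png

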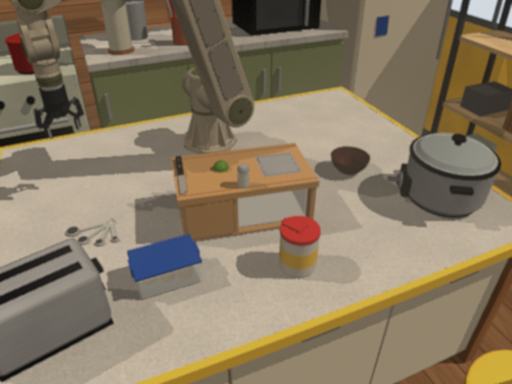

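The top view shows the board with corners near (211,176), (344,195), (334,271) and (198,250). The flap is around (235,216), the lime at (291,231), the shaker at (281,191) and the knife at (332,240). In the scene view nothing else stands close to the board. Next I measure these.

```bash
python3 - <<'E'
from h import *
c=cam('top'); im=c['img']; hsv=cv2.cvtColor(im,cv2.COLOR_RGB2HSV)
roi=np.zeros(im.shape[:2],np.uint8); roi[170:280,190:350]=1
wood=((hsv[...,0]>8)&(hsv[...,0]<25)&(hsv[...,1]>100)&(hsv[...,2]>150)).astype(np.uint8)*roi
def big(m):
    cs,_=cv2.findContours(m,cv2.RETR_EXTERNAL,cv2.CHAIN_APPROX_NONE); return max(cs,key=cv2.contourArea)
k=big(wood); print('board',[np.round(ray(c,*p,.17)[:2],3).tolist() for p in cv2.boxPoints(cv2.minAreaRect(k))],cv2.contourArea(k))
g=np.zeros_like(roi); g[185:245,208:262]=1
fl=((hsv[...,1]<60)).astype(np.uint8)*g
f=big(fl); bp=cv2.boxPoints(cv2.minAreaRect(f)); P=np.array([ray(c,*p,.17)[:2] for p in bp]); print('flap',P.round(3).tolist(),P.mean(0).round(4),np.linalg.norm(P-np.roll(P,1,0),axis=1).round(3))
gr=((hsv[...,0]>30)&(hsv[...,0]<75)&(hsv[...,1]>120)).astype(np.uint8)*roi
l=big(gr);(u,v),r=cv2.minEnclosingCircle(l);print('lime',u,v,r,ray(c,u,v,.178).round(4))
print('shaker',ray(c,281,191,.235).round(3)); print('knife',ray(c,336,202,.18).round(3),ray(c,329,264,.18).round(3))
v=cv2.resize(im[165:285,190:350],None,fx=5,fy=5,interpolation=cv2.INTER_CUBIC)
cv2.drawContours(v,[((bp-[190,165])*5).astype(int)],-1,(255,0,0),1)
cv2.drawContours(v,[((cv2.boxPoints(cv2.minAreaRect(k))-[190,165])*5).astype(int)],-1,(0,0,255),1)
cv2.imwrite('pics/crop.png',v[:,:,::-1])
E
```

```text
board [[0.427, 0.174], [0.665, 0.138], [0.592, -0.284], [0.357, -0.238]] 9507.0
flap [[0.48, 0.131], [0.6, 0.112], [0.579, -0.009], [0.459, 0.011]] [0.5297 0.0611] [0.121 0.122 0.123 0.122]
lime 290.6777648925781 230.23333740234375 7.425478935241699 [ 0.4836 -0.1126  0.178 ]
shaker [ 0.595 -0.082  0.235]
knife [ 0.569 -0.253  0.18 ] [ 0.381 -0.226  0.18 ]
```

View pics/crop.png

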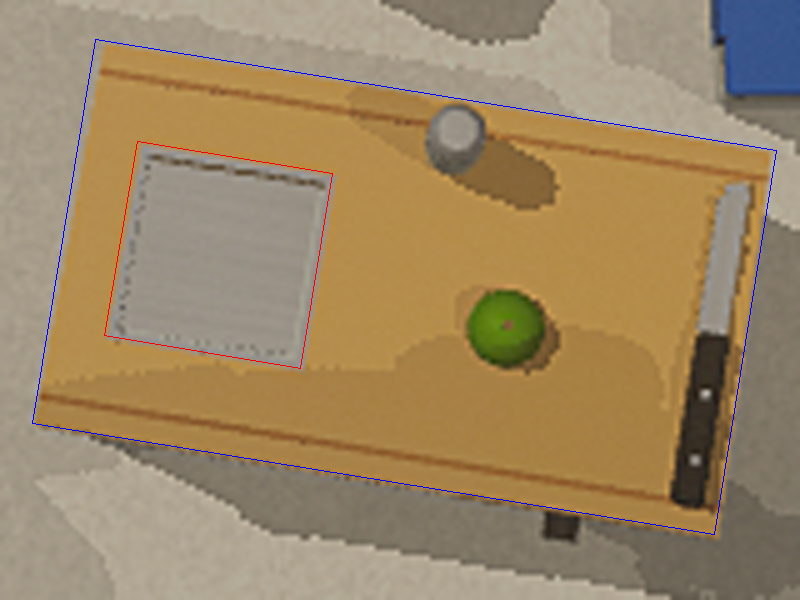

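Both fits agree: station origin ≈ (0.510, −0.052), yaw −9.8°. The board centre and the flap centre give the same value, and the sizes match. In station coordinates the lime is at about (−16, −64) mm and the shaker at (89, −15). I turn the tool so its x is station x and its −y is station y, close the fingers, and go behind the lime.

```bash
cat >> h.py <<'E'
O=np.array([.510,-.0523]); a=np.radians(-9.8); X=np.array([np.cos(a),np.sin(a)]); Y=np.array([-X[1],X[0]])
def st(p): d=np.array(p[:2])-O; return np.round(np.array([d@X,d@Y])*1000,1)
def rep():
    s=env.get_state(); q=s['orientation']; 
    print(round(s['clock'],2),'tcp st',st(s['tcp_pos']),'z',round(s['tcp_pos'][2]*1000,1),'yaw',round(np.degrees(2*np.arctan2(q[2],q[1])),1),'F',np.round(s['wrist_force'],1),'gap',round(s['finger_gap'],4),'tip',env.tip_extent)
E
python3 -m jog '[[1,0,0,0,5.85],[1,0,0,0,5.85],[1,0,0,0,5.85],[1,0,0,0,5.85],[1,0,0,0,5.8]]' 20
python3 -m jog '[[1,0.018,-0.035,0,0],[1,0.018,-0.035,0,0],[1,0.018,-0.035,0,0],[1,0.018,-0.035,0,0],[1,0.018,-0.035,0,0]]'
python3 -m jog '[[1,0.018,-0.035,0,0],[1,0.018,-0.035,0,0],[1,0.018,-0.035,0,0],[1,0.018,-0.035,0,0],[1,0.018,-0.035,0,0]]'
python3 -c "from h import *;rep()"
```

```text
clock: 0.62
tcp_pos: [0.1911, -0.5422, 0.242]
orientation: [-0.0, 0.996, -0.088, -0.0]
wrist_force: [0.6, 0.2, 1.0]
finger_gap: 0.0257
grip_force: 0.0
clock: 1.03
tcp_pos: [0.3101, -0.3836, 0.2421]
orientation: [-0.0, 0.996, -0.086, -0.0]
wrist_force: [0.3, -0.0, 0.5]
finger_gap: -0.0002
grip_force: 0.0
clock: 1.45
tcp_pos: [0.4287, -0.2263, 0.2424]
orientation: [0.0, 0.996, -0.085, 0.0]
wrist_force: [0.5, -0.2, -0.1]
finger_gap: 0.0005
grip_force: 0.0
1.45 tcp st [ -50.5 -185.3] z 242.4 yaw -9.8 F [ 0.5 -0.2 -0.1] gap 0.0005 tip 0.011
```

```bash
python3 -m jog '[[1,0.017,-0.035,0,0],[1,0.0175,-0.035,0,0],[1,0,0,0,0],[1,0,0,0,0]]'
python3 - <<'E'
from h import *
rep(); c=cam('wrist'); save(c,'w1.png'); im=c['img']; hsv=cv2.cvtColor(im,cv2.COLOR_RGB2HSV)
gr=((hsv[...,0]>30)&(hsv[...,0]<75)&(hsv[...,1]>120)).astype(np.uint8)
cs,_=cv2.findContours(gr,cv2.RETR_EXTERNAL,cv2.CHAIN_APPROX_NONE);k=max(cs,key=cv2.contourArea);(u,v),r=cv2.minEnclosingCircle(k)
print(u,v,r,st(ray(c,u,v,.178)),c['T'][:3,3])
E
```

```text
clock: 1.78
tcp_pos: [0.4746, -0.163, 0.242]
orientation: [0.0, 0.997, -0.083, -0.0]
wrist_force: [0.2, -0.4, 0.3]
finger_gap: 0.0002
grip_force: 0.0
1.78 tcp st [ -16.  -115.1] z 242.0 yaw -9.5 F [ 0.2 -0.4  0.3] gap 0.0002 tip 0.011
178.12850952148438 213.40203857421875 37.13343811035156 [-15.5 -64.1] [ 0.54206318 -0.17511698  0.37479541]
```

View pics/w1.png

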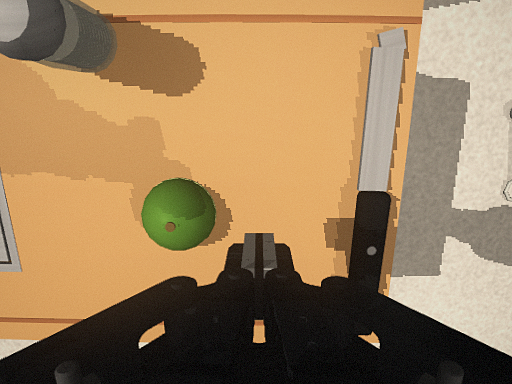

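The wrist picture shows the lime at pixel (178,213), i.e. station (−15.5, −64.1), which agrees with the first fix. The closed fingers are behind it at (260,240), and the knife at (375,160) is well clear. I lower the fingers and push.

```bash
python3 -m jog '[[1,0,0,0.02,0],[1,0,0,0.02,0],[1,0,0,0.015,0],[1,0,0,0,0]]'
python3 -m jog '[[1,0,-0.01,0,0],[1,0,-0.01,0,0],[1,0,-0.012,0,0],[1,0,-0.012,0,0],[1,0,-0.012,0,0]]'
python3 -m jog '[[1,0,-0.012,0,0],[1,0,-0.012,0,0],[1,0,-0.01,0,0],[1,0,-0.006,0,0],[1,0,0,0,0]]'
cat >> h.py <<'E'
def lime(c):
    hsv=cv2.cvtColor(c['img'],cv2.COLOR_RGB2HSV)
    gr=((hsv[...,0]>30)&(hsv[...,0]<75)&(hsv[...,1]>120)).astype(np.uint8)
    cs,_=cv2.findContours(gr,cv2.RETR_EXTERNAL,cv2.CHAIN_APPROX_NONE)
    k=max(cs,key=cv2.contourArea);e=cv2.minEnclosingCircle(k);print('lime px',np.round(e[0],1),round(e[1],1),st(ray(c,*e[0],.178)))
E
python3 - <<'E'
from h import *
rep(); c=cam('wrist'); save(c,'w2.png'); lime(c); c=cam('top'); lime(c)
E
```

```text
clock: 2.17
tcp_pos: [0.4712, -0.1655, 0.1842]
orientation: [-0.001, 0.996, -0.087, -0.003]
wrist_force: [0.7, 0.8, 0.2]
finger_gap: -0.0001
grip_force: 0.0
clock: 2.58
tcp_pos: [0.4841, -0.1087, 0.1884]
orientation: [0.0, 0.996, -0.085, 0.001]
wrist_force: [0.1, -1.1, 2.3]
finger_gap: -0.0001
grip_force: 1.1
clock: 3.0
tcp_pos: [0.491, -0.0688, 0.188]
orientation: [0.0, 0.996, -0.084, 0.001]
wrist_force: [0.7, -0.8, 1.9]
finger_gap: 0.0
grip_force: 0.6
3.0 tcp st [-15.9 -19.5] z 188.0 yaw -9.7 F [ 0.7 -0.8  1.9] gap 0.0 tip 0.011
lime px [190.4 248.4] 49.6 [-14.5  12.7]
lime px [274. 383.] 0.0 [-461.1  -84.1]
```

View pics/w2.png

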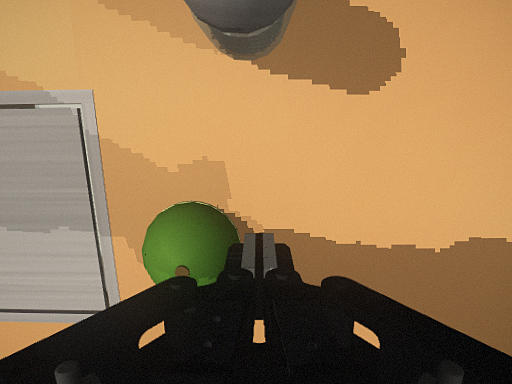

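The wrist picture shows the lime at pixel (190,248), touching the finger and about 47 mm short of the lip. The gap between frame and flap is near column 80–105. I push another 42 mm, slowly at the end, then back off and measure the lime against the lip edge.

```bash
python3 -m jog '[[1,0,-0.008,0,0],[1,0,-0.008,0,0],[1,0,-0.008,0,0],[1,0,-0.007,0,0],[1,0,-0.005,0,0]]'
python3 -m jog '[[1,0,-0.004,0,0],[1,0,-0.002,0,0],[1,0,0,0,0],[1,0,0.02,0,0],[1,0,0.025,-0.03,0]]'
python3 -m jog '[[1,0,0,-0.025,0],[1,0,0,0,0],[1,0,0,0,0]]'
python3 - <<'E'
from h import *
rep(); c=cam('wrist'); save(c,'w3.png'); lime(c); np.save('w3.npy',c,allow_pickle=True)
E
```

```text
clock: 3.52
tcp_pos: [0.4963, -0.0337, 0.1871]
orientation: [-0.0, 0.996, -0.085, -0.0]
wrist_force: [-0.2, -0.9, 0.8]
finger_gap: 0.0002
grip_force: 0.7
clock: 3.93
tcp_pos: [0.4862, -0.0715, 0.2123]
orientation: [-0.001, 0.996, -0.084, -0.005]
wrist_force: [-0.8, -0.4, -0.7]
finger_gap: -0.0001
grip_force: 0.0
clock: 4.18
tcp_pos: [0.4905, -0.074, 0.2435]
orientation: [0.0, 0.996, -0.086, 0.001]
wrist_force: [-0.6, -0.7, -0.8]
finger_gap: 0.0003
grip_force: 0.0
4.18 tcp st [-15.5 -24.7] z 243.5 yaw -9.9 F [-0.6 -0.7 -0.8] gap 0.0003 tip 0.011
lime px [136.5 214.4] 37.5 [-15.6  54.1]
```

View pics/w3.png

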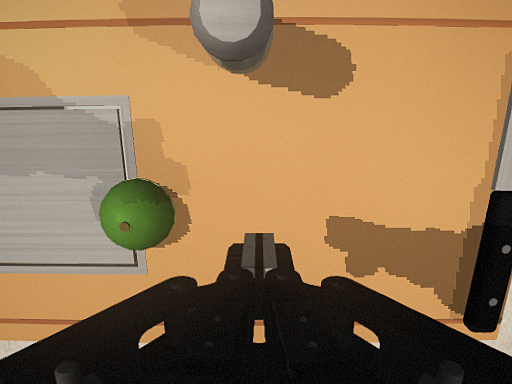

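The lime is at pixel (136,214), station y ≈ 54. The dark gap between frame and flap runs from (120,107) to (137,268), outside the lime. I locate the lip from that edge.

```bash
python3 - <<'E'
from h import *
c=np.load('w3.npy',allow_pickle=True).item()
g=c['img'].astype(int).sum(2)
for r in (125,150,165,255,260):
    print(r,[(u,int(g[r,u])) for u in range(112,150,1)][::1] if r==150 else '')
    row=g[r,110:145]; d=np.where(row<150)[0]+110
    if len(d):
        print('dark y',st(ray(c,d[0],r,.17)),st(ray(c,d[-1]+1,r,.17)))
    hsv=cv2.cvtColor(c['img'],cv2.COLOR_RGB2HSV)[r,:,1]; u=next(u for u in range(125,170) if hsv[u]>100); print('outer',st(ray(c,u,r,.17)))
E
```

```text
125 
outer [41.1 54.2]
150 [(112, 425), (113, 417), (114, 440), (115, 433), (116, 438), (117, 420), (118, 438), (119, 452), (120, 455), (121, 251), (122, 94), (123, 495), (124, 554), (125, 434), (126, 419), (127, 417), (128, 447), (129, 432), (130, 441), (131, 441), (132, 442), (133, 454), (134, 344), (135, 444), (136, 415), (137, 419), (138, 419), (139, 435), (140, 426), (141, 445), (142, 418), (143, 422), (144, 426), (145, 424), (146, 428), (147, 422), (148, 432), (149, 427)]
dark y [25.4 62.3] [25.4 61.7]
outer [25.3 54.5]
165 
dark y [15.6 62.7] [15.6 61.4]
outer [15.6 54.2]
255 
dark y [-48.6  61.5] [-48.6  60.8]
outer [-48.6  61.5]
260 
outer [-52.5  61.2]
```

The lip's inner edge measures ≈ 60.5 ± 1 and the lime is at 54, so it lies about 6 mm short of the lip. Now I hold the flap open with the fingertip beside the lime, at x +35, about 45 mm from the hinge.

```bash
python3 -m jog '[[1,0,-0.037,0,0],[1,0.01,-0.037,0,0],[1,0.02,-0.038,0,0],[1,0.02,-0.038,0,0],[1,0,0,0,0]]'
python3 -m jog '[[1,0,0,0.025,0],[1,0,0,0.025,0],[1,0,0,0.025,0],[1,0,0,0.0175,0],[1,0,0,0,0]]'
python3 -m jog '[[1,0,0,0,0],[1,0,0,0,0],[1,0,0,0,0],[1,0,0,0,0]]'
python3 - <<'E'
from h import *
rep(); c=cam('wrist'); save(c,'w4.png'); lime(c)
E
```

```text
clock: 4.65
tcp_pos: [0.559, 0.0288, 0.2409]
orientation: [-0.016, 0.998, -0.054, 0.0]
wrist_force: [-0.1, 0.6, 0.7]
finger_gap: -0.0003
grip_force: 0.0
clock: 5.07
tcp_pos: [0.553, 0.0281, 0.1453]
orientation: [-0.016, 0.998, -0.055, -0.004]
wrist_force: [-0.9, -1.1, 0.2]
finger_gap: -0.0002
grip_force: 0.4
clock: 5.4
tcp_pos: [0.5575, 0.0275, 0.1519]
orientation: [-0.016, 0.998, -0.055, 0.002]
wrist_force: [-0.2, -0.8, 0.7]
finger_gap: 0.0002
grip_force: 0.4
5.4 tcp st [33.2 86.7] z 151.9 yaw -6.3 F [-0.2 -0.8  0.7] gap 0.0002 tip 0.011
lime px [487.5 375.5] 1.6 [  1.4 -11.2]
```

View pics/w4.png

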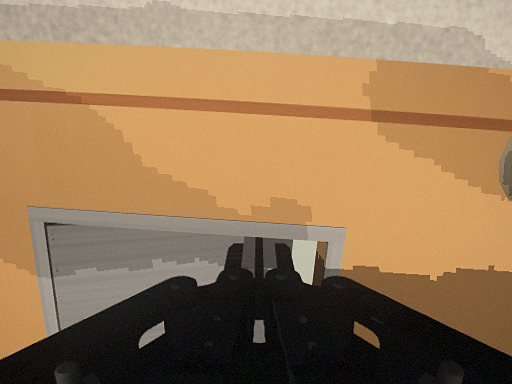

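The wrist picture shows the flap partly open under the finger, with the mouth's dark slot near (305,260). The arm stopped at y 87 rather than 125, and the tool is slightly tilted. I check the joints.

```bash
python3 - <<'E'
from h import *
s=env.get_state(); print(s['joint_pos'].round(3))
from scipy.spatial.transform import Rotation as R
q=s['orientation']; print(R.from_quat(q[[1,2,3,0]]).as_matrix().round(3))
c=cam('top'); lime(c)
E
```

```text
[-0.111  0.32  -0.172  1.078  0.032  3.141]
[[ 0.994 -0.11   0.005]
 [-0.11  -0.993  0.031]
 [ 0.002 -0.032 -0.999]]
lime px [257.  374.5] 0.5 [-445.9  -31.7]
```

Joint 6 is at its limit, so this yaw won't do. I lift, turn −86.5° so that tool x is station +y and tool y is station +x, and carry on.

```bash
python3 -m jog '[[1,0,0,-0.03,0],[1,0,0,-0.03,0],[1,0,0,-0.03,0],[1,0,0,0,-7],[1,0,0,0,-7]]' >/dev/null
python3 -m jog '[[1,0,0,0,-7],[1,0,0,0,-7],[1,0,0,0,-7],[1,0,0,0,-7],[1,0,0,0,-7]]' >/dev/null
python3 -m jog '[[1,0,0,0,-7],[1,0,0,0,-7],[1,0,0,0,-7],[1,0,0,0,-7],[1,0,0,0,-7]]'
python3 -c "from h import *;rep();print(env.get_state()['joint_pos'].round(2))"
```

```text
clock: 6.75
tcp_pos: [0.5568, 0.0248, 0.241]
orientation: [-0.011, 0.777, 0.629, 0.012]
wrist_force: [0.4, -0.4, -0.2]
finger_gap: 0.0
grip_force: 0.0
6.75 tcp st [33.  83.9] z 241.0 yaw 78.0 F [ 0.4 -0.4 -0.2] gap 0.0 tip 0.011
[-0.12  0.28 -0.01  1.29  0.03  1.66]
```

```bash
python3 -m jog '[[1,0.02,0.001,0,-2.2],[1,0.021,0,0,0],[1,0,0,0,0],[1,0,0,0.03,0],[1,0,0,0.03,0]]' >/dev/null
python3 -m jog '[[1,0,0,0.028,0],[1,0,0,0,0],[1,0,0,0,0],[1,0,0,0,0],[1,0,0,0,0]]'
python3 - <<'E'
from h import *
rep(); c=cam('wrist'); save(c,'w5.png'); lime(c);print(env.get_state()['joint_pos'].round(2))
E
```

```text
clock: 7.58
tcp_pos: [0.5666, 0.067, 0.1558]
orientation: [-0.01, 0.767, 0.642, 0.012]
wrist_force: [-0.4, -2.1, 2.1]
finger_gap: 0.0004
grip_force: 1.1
7.58 tcp st [ 35.4 127.2] z 155.8 yaw 79.9 F [-0.4 -2.1  2.1] gap 0.0004 tip 0.011
lime px [374.5 369.5] 0.7 [84.7 86. ]
[-0.04  0.34 -0.14  1.09  0.03  1.71]
```

View pics/w5.png

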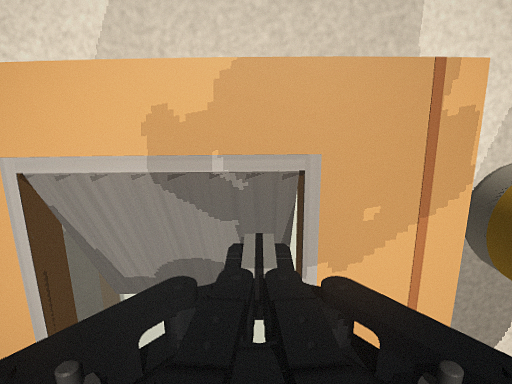

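The wrist picture shows the flap well open, hinge at row ~172, its free edge deep in the chute, at roughly 0.65 rad by the fingertip depth. It has been held there over 0.3 s with the lime behind on the board. Now I lift out and go back behind the lime.

```bash
python3 -m jog '[[1,0,0,-0.04,0],[1,0,0,-0.04,0],[1,0,0,-0.01,0],[1,-0.03,-0.012,0,0],[1,-0.03,-0.013,0,0]]' >/dev/null
python3 -m jog '[[1,-0.031,-0.013,0,0],[1,-0.034,-0.013,0,0],[1,0,0,0,0],[1,0,0,0,0]]'
python3 - <<'E'
from h import *
rep(); c=cam('wrist'); save(c,'w6.png'); lime(c)
E
```

```text
clock: 8.38
tcp_pos: [0.4935, -0.0508, 0.2415]
orientation: [-0.01, 0.768, 0.641, 0.013]
wrist_force: [0.3, 0.2, -0.6]
finger_gap: -0.0
grip_force: 0.0
8.38 tcp st [-16.5  -1.3] z 241.5 yaw 79.7 F [ 0.3  0.2 -0.6] gap -0.0 tip 0.011
lime px [257.7 128.1] 39.4 [-16.2  54.1]
```

View pics/w6.png

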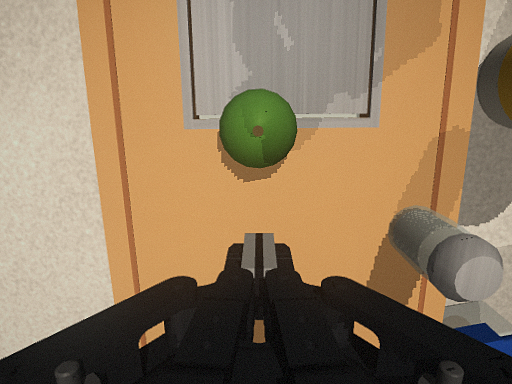

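The wrist picture shows the flap shut again and the lime unmoved at pixel (258,128), station (−16.2, 54.1). I lower behind it and nudge it in small steps until its centre is at the lip.

```bash
python3 -m jog '[[1,0,0,0.02,0],[1,0,0,0.02,0],[1,0,0,0.014,0],[1,0.008,0,0,0],[1,0.006,0,0,0]]' >/dev/null
python3 -m jog '[[1,0.004,0,0,0],[1,0.003,0,0,0],[1,0.002,0,0,0],[1,0,0,0,0],[1,0,0,0,0]]'
python3 - <<'E'
from h import *
rep(); c=cam('wrist'); save(c,'w7.png'); lime(c)
E
```

```text
clock: 9.27
tcp_pos: [0.4978, -0.0249, 0.1872]
orientation: [-0.011, 0.766, 0.642, 0.012]
wrist_force: [-0.0, 0.2, 0.1]
finger_gap: -0.0002
grip_force: 0.0
9.27 tcp st [-16.7  25. ] z 187.2 yaw 79.9 F [-0.   0.2  0.1] gap -0.0002 tip 0.011
lime px [258.7 179.2] 51.9 [-16.   59.6]
```

View pics/w7.png

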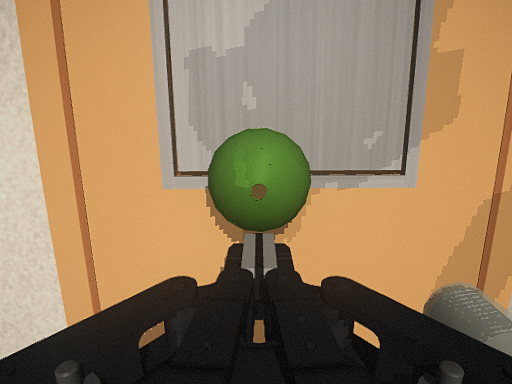

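The lime is at pixel (259,179), station y 59.6, against the fingertip. The dark gap lies at row ~173. I read the lip from the same frame.

```bash
python3 - <<'E'
from h import *
im=cv2.imread('pics/w7.png'); c=cam('wrist')
g=im.astype(int).sum(2)
for u in (190,200,330,350,380):
    col=g[165:195,u]; d=np.where(col<200)[0]+165
    print(u,d,[st(ray(c,u,v,.17))[1] for v in (d[0],d[-1]+1)] if len(d) else col.tolist())
b=cv2.cvtColor(im,cv2.COLOR_BGR2HSV)
for u in (190,350):
    v=next(v for v in range(178,200) if b[v,u,1]>100); print('outer',u,v,st(ray(c,u,v,.17))[1])
E
```

```text
190 [172 173 174] [np.float64(61.5), np.float64(60.1)]
200 [172 173 174 175] [np.float64(61.5), np.float64(59.6)]
330 [171 172 173] [np.float64(61.7), np.float64(60.3)]
350 [171 172 173 174] [np.float64(61.7), np.float64(59.8)]
380 [171 172 173 174] [np.float64(61.7), np.float64(59.7)]
outer 190 189 53.2
outer 350 188 53.4
```

In the same frame the lip reads 59.8, and the lime centre is on it to within a millimetre. I nudge it 2.5 mm more, under the 6 mm limit. Then I back off, go over to the flap and open it deep and fast, so the lime tips in.

```bash
python3 -m jog '[[1,0.0015,0,0,0],[1,0.001,0,0,0],[1,0,0,0,0],[1,0,0,0,0]]'
python3 -c "
from h import *
rep();lime(cam('wrist'))"
python3 -m jog '[[1,-0.006,0,0,0],[1,-0.01,0,-0.005,0],[1,0,0,-0.03,0],[1,0,0,-0.02,0],[1,0,0,0,0]]'
python3 -m jog '[[1,0.03,0.013,0,0],[1,0.03,0.013,0,0],[1,0.03,0.013,0,0],[1,0.025,0.013,0,0],[1,0,0,0,0]]'
python3 -c "
from h import *
rep()"
```

```text
clock: 9.7
tcp_pos: [0.4979, -0.0226, 0.1867]
orientation: [-0.011, 0.767, 0.642, 0.011]
wrist_force: [0.0, -0.1, 0.4]
finger_gap: -0.0002
grip_force: 0.0
9.7 tcp st [-16.9  27.2] z 186.7 yaw 79.9 F [ 0.  -0.1  0.4] gap -0.0002 tip 0.011
lime px [259.5 180.8] 52.0 [-15.9  61.2]
clock: 10.17
tcp_pos: [0.4969, -0.0417, 0.2456]
orientation: [-0.008, 0.767, 0.642, 0.013]
wrist_force: [0.0, -0.7, 1.3]
finger_gap: -0.0003
grip_force: 0.0
clock: 10.58
tcp_pos: [0.5687, 0.0666, 0.2442]
orientation: [-0.011, 0.765, 0.643, 0.012]
wrist_force: [0.5, -0.9, 0.5]
finger_gap: 0.0001
grip_force: 0.0
10.58 tcp st [ 37.6 127.1] z 244.2 yaw 80.1 F [ 0.5 -0.9  0.5] gap 0.0001 tip 0.011
```

```bash
python3 -m jog '[[1,0,-0.003,0.025,0],[1,0,0,0.04,0],[1,0,0,0.038,0],[1,0,0,0,0],[1,0,0,0,0]]' >/dev/null
python3 -m jog '[[1,0,0,0,0],[1,0,0,0,0],[1,0,0,0,0],[1,0,0,0,0],[1,0,0,0,0]]'
python3 - <<'E'
from h import *
rep(); a=cam('wrist');b=cam('scene'); cv2.imwrite('pics/s8.png',cv2.resize(np.vstack([a['img'][150:],b['img'][100:300]]),None,fx=1.3,fy=1.3)[:,:,::-1])
E
```

```text
clock: 11.42
tcp_pos: [0.5635, 0.0674, 0.1417]
orientation: [-0.011, 0.767, 0.642, 0.011]
wrist_force: [-0.1, -3.3, 1.2]
finger_gap: -0.0001
grip_force: 1.2
11.42 tcp st [ 32.4 127. ] z 141.7 yaw 79.9 F [-0.1 -3.3  1.2] gap -0.0001 tip 0.011
```

View pics/s8.png

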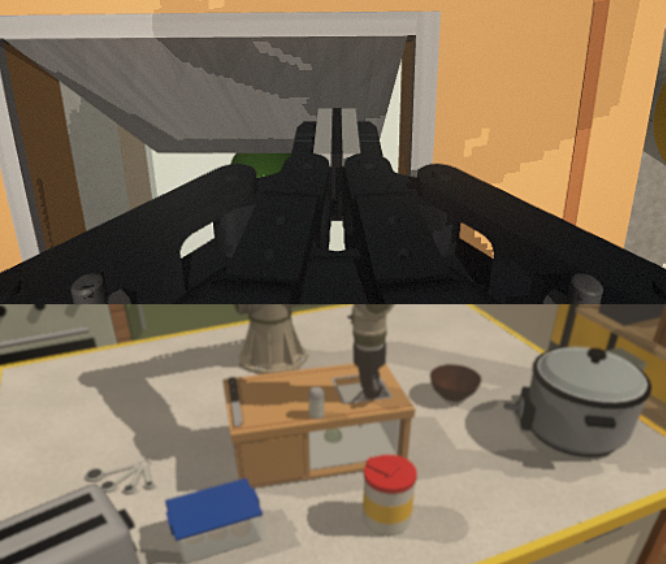

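The wrist half shows the flap open with the lime green below its edge, at (260,165). In the scene half the lime shows through the clear caddy at (333,435) and no longer on the board. I lift out, let the flap shut and check.

```bash
python3 -m jog '[[1,0,0,-0.04,0],[1,0,0,-0.04,0],[1,0,0,-0.04,0],[1,0,0,-0.03,0],[1,0,0,0,0]]' >/dev/null
python3 -m jog '[[1,-0.03,0,0,0],[1,-0.03,0,0,0],[1,-0.03,0,0,0],[1,-0.02,0,0,0],[1,0,0,0,0]]' >/dev/null
python3 -m jog '[[1,0,0,0,0],[1,0,0,0,0],[1,0,0,0,0],[1,0,0,0,0],[1,0,0,0,0]]'
python3 - <<'E'
from h import *
rep(); a=cam('wrist');b=cam('scene'); cv2.imwrite('pics/s9.png',cv2.resize(np.vstack([a['img'][:230],b['img'][100:300]]),None,fx=1.3,fy=1.3)[:,:,::-1])
E
```

```text
clock: 12.77
tcp_pos: [0.5441, -0.0442, 0.2882]
orientation: [-0.011, 0.766, 0.643, 0.011]
wrist_force: [-0.0, -0.1, 0.1]
finger_gap: -0.0
grip_force: 0.0
12.77 tcp st [32.2 13.8] z 288.2 yaw 80.0 F [-0.  -0.1  0.1] gap -0.0 tip 0.011
```

View pics/s9.png

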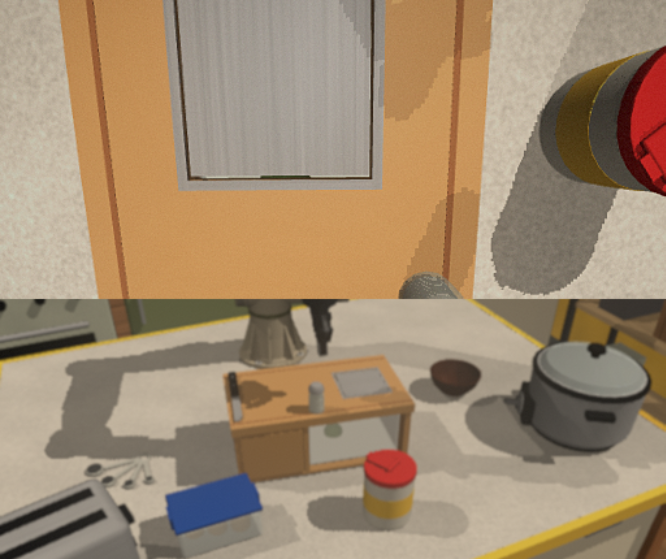

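The flap is shut and everything else stands in place. The lime shows through the caddy wall at crop (333,430). I check that ray against the caddy floor.

```bash
python3 - <<'E'
from h import *
c=cam('scene')
for z in (.02,.03,.05,.09,.12): print(z,st(ray(c,256,201,z)))
w=cam('wrist')
for z in (.03,.05,.09,.12): print(z,st(ray(w,219,136,z)))
E
```

```text
0.02 [-22.8  50.6]
0.03 [-9.8 47.6]
0.05 [16.3 41.4]
0.09 [68.5 29. ]
0.12 [107.6  19.7]
0.03 [-15.8  52.5]
0.05 [-13.3  53.7]
0.09 [-8.3 56.1]
0.12 [-4.5 57.9]
```

The two rays meet at z ≈ 0.03, station (−13, 50), so the lime is on the caddy floor. I hand in.

```bash
python3 -c "
from workcell import env
print(env.hand_in())"
```

```text
the job is handed in; nothing more can be done
None
```

The job is handed in: the lime lies on the caddy floor, the flap is shut and everything else looks in place, but no second finger pushed the lime in – the tool can't tilt, so I first held the flap open (about 0.65 rad by fingertip depth) with the lime about 6 mm short of the lip, let it shut, nudged the lime's centre about 2 mm past the lip (limit 6 mm), then reopened the flap so the lime tipped in.

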